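# Hang the keyhole bin on the accessory post

## Task

Hang the small steel bin on the slotted post: pass the wide hole of its keyhole back plate over the screw's head, lay the plate flat against the post, then push the bin down until the slot's closed end sits fully home on the screw, clamped under the spring-loaded head, and let go. The screw has been clamped at some height in the post's slot that is not known exactly, so look or feel for it, and work gently: never force the bin against the post or screw (no more than about 2 kg of push), and leave the other things on the table where they are.

Things in the scene. Friction and masses are not known exactly. Their poses are not given: they have to be found in the camera images.
- bin: Loose open steel bin, 0.17 to 0.28 kg, standing on the table. Footprint 70 (x) x 50 (y) mm; front and side walls 40 mm high, 3 mm thick. Its back is a keyhole plate 50 mm wide, 84 high, 3 thick. Origin: centre of the underside; z up; +x points to the back plate, whose outer (back) face lies at x = +35 mm; card frame at the front (-x).
- bin_grip (a point): Good point to grip, from above, across the side walls (50 mm over the outsides, closing along the bin's y): 12 mm in front (-x) of the bin's origin, 32 mm above its underside, 47 mm in front of the plate's back face. The hand then stays clear of plate and post.
- keyhole (a point): Centre of the keyhole's wide round hole, 21 mm in diameter, on the back face of the bin's plate, 46 mm above the bin's underside. Axes as the bin's. From this hole a slot 8.5 mm wide runs straight up to its closed end.
- slot_end (a point): Where the screw's axis lies when the bin is fully home: on the plate's back face, 22 mm above the hole's centre, 68 mm above the bin's underside, 3 mm below the slot's closed end. Beside the slot, on the inner (front) face, wedge lips thicken the plate upward, from 3 mm just above the hole to about 9 mm at the closed end.
- stand: Fixed accessory post: grey base 105 x 110 x 12 mm, aluminium upright 36 mm wide, 20 mm thick, top 121 mm above the table. Origin: on the table, in the plane of the upright's front face, at its middle. -x points out of the front face, on the side of the screw; z up; base from x = -20 to +85 mm.
- screw_slot (a point): Middle of the range of the screw, in the front face, 102 mm above the table. The screw sticks out to the stand's -x at y = 0, clamped firmly up to 11 mm above or below this point (height not measured: find it by eye or feel). Shank 6 mm in diameter; round head 16 mm in diameter, 5 mm thick; at rest its underside is 3.5 mm, its front 8.5 mm from the face.
- screw_head (a joint): How far the screw's spring-loaded head is pushed out along its shank, away from the post: 0 at rest, about 0.0037 m with the bin fully home, growing as the wedge lips slide under the head. The spring pulls with 2.5 N at rest, 1 N more per mm: sliding down takes a growing push of some 5 to 15 N, and meets a hard stop at the slot's end.
- beeswax: Bystander: round cake of wax, 39 mm across, 13 mm high, on the table between bin and post. Origin: centre of the underside.
- spool_0: Bystander: standing thread spool, 26 mm across, 42 mm high, left of the post. Origin: centre of the underside.
- oiler: Bystander: standing oil bottle, 38 mm across, 128 mm high with its spout, right of the post. Origin: centre of the underside.
- bobbin_0: Bystander: small metal bobbin, 21 mm across, 11 mm high, between bin and post, to the left. Origin: centre of the underside.
- thimble: Bystander: steel thimble, 20 mm across, 22 mm high, between bin and post, to the right. Origin: centre of the underside.
Not all that is in view belongs to the job. Several things have the shape of the bin; the one meant has the colours described above.

How it is judged (in metres and radians):
On the way, in this order (a step that is already met when the one before it is completed fails the run):
1. the bin is lifted off the table (height (world z) of bin above 0.015 m), for 0.2 s.
2. the bin's plate lies flat against the post's front face, centred on it, with the screw's head through the wide hole and not yet wedged out (x of slot_end in the frame of stand between -0.003 and 0.003 m and y of slot_end in the frame of stand between -0.006 and 0.006 m and value of joint screw_head below 0.0012 m), for 0.05 s.
At the end, for the whole second after the job is handed in: Bin hangs at rest on the screw, underside over 20 mm up, plate within 3 mm of the post's face and centred within 6 mm, upright within 4 and square within 6 degrees, spring head lifted over 3.1 mm by the wedge lips (slot end within about 2 mm of home), fingers off (x of slot_end in the frame of stand between -0.003 and 0.003 m and y of slot_end in the frame of stand between -0.006 and 0.006 m and value of joint screw_head above 0.0031 m and height (world z) of bin above 0.02 m and angle between bin's own z axis and vertical below 0.07 rad and angle between the x axis of bin and the x axis of stand, either way round below 0.1 rad and linear speed of bin below 0.01 m/s and not (contact force between bin and the fingers above 0.1 N)); the robot touches nothing.
It fails at once if the bin is forced against the post or its screw with more than 38 N, all contacts added, the clamping of the head (about 15 N) included (contact force between bin and stand above 38 N).
It fails at once if the robot itself presses on the post or its screw with more than 15 N (contact force between the arm and stand above 15 N).
It fails at once if a bystander (wax, spool, oil bottle, bobbin, thimble) is moved more than 20 mm (distance of any of beeswax, spool_0, oiler, bobbin_0, thimble from where it was at the start of the episode above 0.02 m).
It also fails if it takes over 72 s, if anything falls off the work surface, if the arm or the gripper's body presses on something with over 40 N, if the wrist force passes 120 N, or if a joint passes its speed limit or range.

## Robot

A 6-joint arm with a two-finger parallel gripper is mounted at the origin on a cart in front of the work surface, level with it; the furniture and walls round the work are solid. World frame = base frame: x ahead of the robot, y to its left, z up, the work surface at z = 0. Lengths are in m, angles in degrees, forces in N, time in s.
With the tool pointing down it reaches from about 0.225 to 0.725 m from the base axis. Payload 3.1 kg.
Tool frame: the origin (TCP) lies midway between the tips of the shut fingers; the grasp point (between the pads) lies 19 mm behind it; x points along the fingers, y is the direction in which the jaws open and shut, and the axes are right-handed (so a half turn about x gives the same grasp; the last joint's range is limited). The gripper opens to 85 mm and grips with 20 to 120 N. Pads are 22 mm wide; open, the fingers measure 114 mm over their backs; the gripper's body (76 mm by 85 mm) begins 54 mm behind the grasp point. The pads swing forward as they close: fully open they stand 13 mm farther back than shut.
Start: joints at [-76.307, 2.75, 5.684, 92.934, 0, 82.678], TCP at [0.188, -0.49, 0.231] pointing down, gripper open.
Joint ranges: [-166.93, 166.93], [-56.73, 111.36], [-69.38, 81.34], [-121.58, 131.49], [-85.45, 84.26], [-180, 180]. Speed limits (degrees/s): [159.86, 159.86, 180, 180, 180, 180].

## Interface

Orientations are given as [roll, pitch, yaw] about the fixed x, y, z axes, in that order (R = Rz(yaw) Ry(pitch) Rx(roll)).
In Python, from bench import r gives the robot as it stands.
- The arm moves only by the tool send_rows, never from a script. Its argument "rows" is text: rows parted by semicolons, each of 7 numbers parted by spaces: the shift along the world's x, y, z in cm, then the turn, a rotation vector about the world's x, y, z in rad, then the opening in per cent of the stroke, from 0 (shut) to 100 (fully open). In form: dx dy dz rx ry rz fingers; .... A call has exactly 8 rows; each row is the pose to reach, as a shift and turn from the pose commanded when the call began; what a row does not reach only later rows make up. A row lasts 1/10 s, in which the tool goes at most 50 mm and 8.59 degrees, less where a joint would pass 70% of its speed; a pose out of reach is approached as far as the arm can. A call with a gripper value outside its range is refused whole. The fingers move at their own pace and stop on an object; the grip force is fixed at half the most. Time passes only in rows, so rows that repeat a pose let the fingers close, or fill a call up. It gives the time, the measured TCP pose, the force and the opening at its end, in the units of the state.
- r.read_state(): the state, without advancing time (a new reading comes with each control period).
- r.camera(name): name is "scene" or "side" or "wrist"; returns the picture (400x640x3 uint8, red, green, blue); there is no depth.
- r.calibration(name): a dict with "fx", "fy", "cx", "cy" (pixels), "k1" (the pictures are not rectified: a ray, as slopes to the right and down, at radius r is drawn at 1 + k1 r^2 times it, then the intrinsics apply), "extrinsics" (4x4, takes a point from camera to world coordinates). Camera axes: x right, y down, z forward; pixel columns grow to the right and rows downward; lengths in m; the calibration is good to about 2 mm. A picture is of the moment at which its call begins: read the wrist's pose just before it. calibration takes no time and is no camera call; for the wrist camera it gives the pose at the moment of the call.
- r.finish_job(): hands the job in, once; it reports no verdict.
The state is a dict: "clock": time; "q": joint angles; "qd": joint speeds; "effort": joint torques, N m; "ee_pos": TCP position; "orientation": TCP orientation; "wrist_force": force on the tool from outside, world axes, zero at the start; "torque": the same for the moment, N m; "grip_width": opening from 0.0 (shut) to 1.0 (fully open).
Only numpy, scipy, OpenCV 4.12 (cv2) and the standard library are available. Lean on these libraries where they do the work, as an engineer would, in place of code of your own. Each camera call takes 0.05 s, during which the arm holds its last target. There are 200 camera calls.

## Working session

There is one attempt and no reset: what is moved stays moved. The work goes in short steps, Python scripts to look and compute and a tool call to move; the robot and the scene stay as the last step left them, time stands still between calls to the robot, and variables do not carry over. Pictures are saved under pics/ and viewed, about 8 in all and at most 12, crops included, and the job is handed in when it is done.

Besides the shell and the picture viewer there is one more tool, called after "Request:" by a JSON object that holds its "api" and its "payload". send_rows: Moves the arm, as the interface text tells. Its arguments: {"type":"object","properties":{"rows":{"type":"string"}},"required":["rows"]}

```bash
mkdir -p pics
cat > h.py <<'E'
import numpy as np,cv2
from bench import r
def cal(n):
    c=r.calibration(n);return c
def ray(c,u,v):
    xd,yd=(u-c["cx"])/c["fx"],(v-c["cy"])/c["fy"];x,y=xd,yd
    for _ in range(20):
        s=1+c["k1"]*(x*x+y*y);x,y=xd/s,yd/s
    E=np.array(c["extrinsics"]);return E[:3,3],E[:3,:3]@np.array([x,y,1.])
def onz(c,u,v,z):
    o,d=ray(c,u,v);return o+d*(z-o[2])/d[2]
def proj(c,P):
    E=np.array(c["extrinsics"]);p=E[:3,:3].T@(np.array(P)-E[:3,3]);x,y=p[0]/p[2],p[1]/p[2];s=1+c["k1"]*(x*x+y*y)
    return c["cx"]+c["fx"]*x*s,c["cy"]+c["fy"]*y*s
def snap(n,f):
    im=r.camera(n);cv2.imwrite("pics/%s.png"%f,im[:,:,::-1]);return im
def tri(c1,p1,c2,p2):
    o1,d1=ray(c1,*p1);o2,d2=ray(c2,*p2)
    t=np.linalg.lstsq(np.c_[d1,-d2],o2-o1,rcond=None)[0];a=o1+t[0]*d1;b=o2+t[1]*d2
    return (a+b)/2,np.linalg.norm(a-b)
E
python3 - <<'E'
from h import *
a=snap("scene","s0");b=snap("side","d0");
for n in("scene","side"):
    c=cal(n);print(n,{k:np.round(v,3).tolist() for k,v in c.items()})
print(r.read_state())
E
```

```text
scene {'fx': 404.676, 'fy': 404.676, 'cx': 320.792, 'cy': 202.211, 'k1': -0.103, 'extrinsics': [[0.696, -0.44, 0.567, -0.034], [-0.717, -0.452, 0.531, -0.784], [0.022, -0.776, -0.63, 0.681], [0.0, 0.0, 0.0, 1.0]]}
side {'fx': 437.827, 'fy': 437.827, 'cx': 323.675, 'cy': 198.68, 'k1': 0.042, 'extrinsics': [[0.131, 0.487, -0.863, 1.359], [0.991, -0.059, 0.117, -0.399], [0.006, -0.871, -0.491, 0.588], [0.0, 0.0, 0.0, 1.0]]}
{'clock': 0.1, 'q': array([-7.63071298e+01,  2.79044861e+00,  5.60059703e+00,  9.29318823e+01,
       -1.89821966e-03,  8.26775157e+01]), 'qd': array([ 0.00456092, -0.09601649,  0.20557762,  0.05148953,  0.0302509 ,
       -0.07109722]), 'effort': array([ 3.22515902e-03, -3.39851153e+01,  3.20935714e+01,  1.58736936e-02,
       -1.55131170e-04,  7.31339725e-06]), 'ee_pos': array([ 0.18812333, -0.48955892,  0.23021792]), 'orientation': array([-96.42913377,  89.87825135, 104.58622273]), 'wrist_force': array([0.55785947, 0.65710877, 0.09653758]), 'torque': array([-0.02438284,  0.03022931, -0.05561898]), 'grip_width': 1.000247006427258}
```

View pics/s0.png

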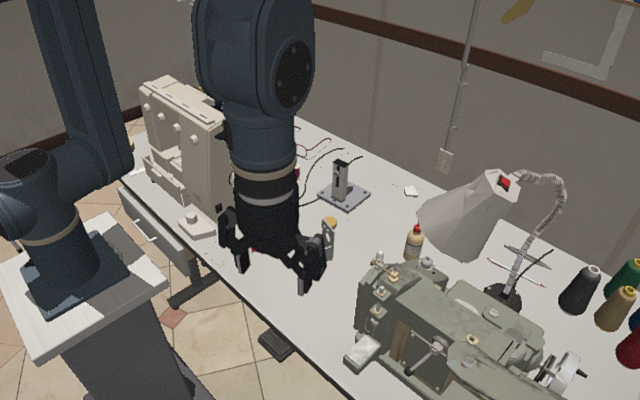

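View pics/d0.png

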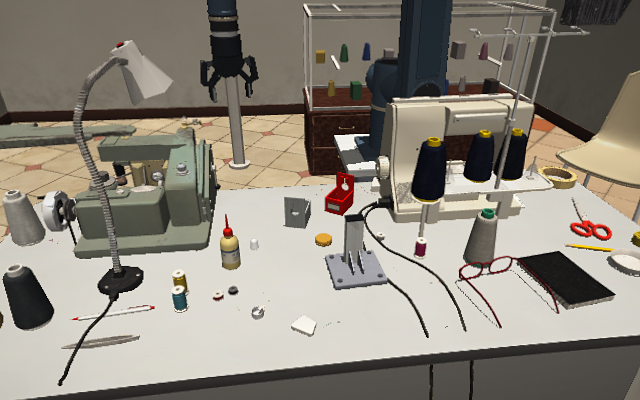

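Side view: grey steel bin at about (297,211) and a red bin-shaped decoy at (340,193). The grey one matches "steel". The post is at (355,255). Next: an enlarged crop and the wrist view.

Run:
```python
from h import *
w=snap("wrist","w0");b=cv2.imread("pics/d0.png")
cr=cv2.resize(b[165:295,250:420],None,fx=4.5,fy=4.5,interpolation=cv2.INTER_CUBIC)
cv2.imwrite("pics/c0.png",cr)
c=cal("side");s=cal("scene")
for n,p,z in[("bin bottom near",(285,226),0),("red",(340,205),0),("stand L",(325,253),.012),("stand R",(387,280),.012),("wax",(324,240),.013),("spool",(420,255),0),("oil",(231,266),0),("thim",(254,249),0)]:
    print(n,onz(c,*p,z).round(3))
print(np.array(cal("wrist")["extrinsics"]).round(3))
```

```text
bin bottom near [ 0.449 -0.371  0.   ]
red [ 0.364 -0.22   0.   ]
stand L [ 0.587 -0.29   0.012]
stand R [ 0.692 -0.179  0.012]
wax [ 0.539 -0.286  0.013]
spool [ 0.604 -0.079  0.   ]
oil [ 0.592 -0.494  0.   ]
thim [ 0.536 -0.446  0.   ]
[[ 0.358 -0.883 -0.305  0.268]
 [-0.934 -0.338 -0.116 -0.458]
 [-0.001  0.326 -0.945  0.372]
 [ 0.     0.     0.     1.   ]]
```

View pics/c0.png

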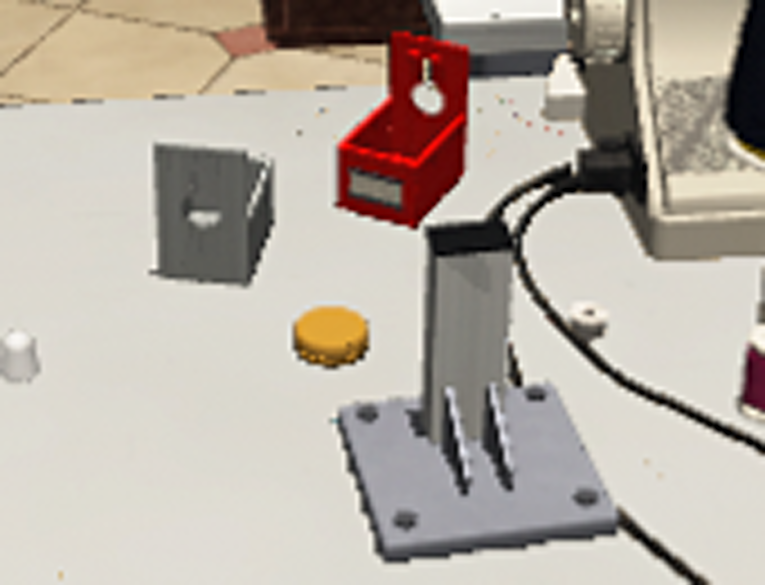

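View pics/w0.png

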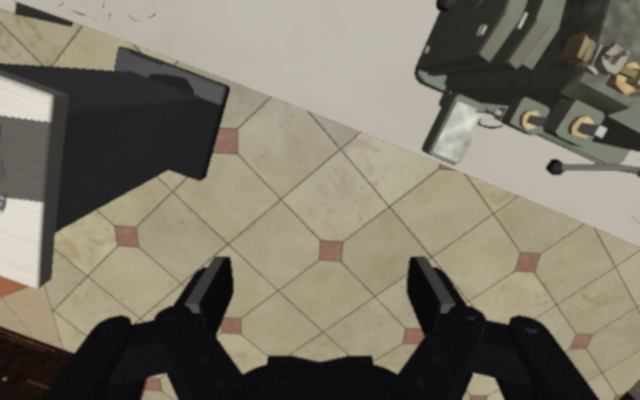

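Run:
```python
from h import *
from scipy.spatial.transform import Rotation as R
c=cal("side")
f=lambda p:(250+p[0]/4.5,165+p[1]/4.5)
for n,p,z in[("A",(338,408),.012),("B",(552,385),.012),("C",(617,515),.012),("D",(385,545),.012),("bl",(155,272),0),("br",(248,284),0),("tl",(155,146),.084),("tr",(248,152),.084),("posttl",(427,232),.121),("posttr",(512,232),.121),("bob",(587,325),.005),("thim",(18,378),0),("wax",(331,345),.01)]:
    print(n,onz(c,*f(p),z).round(4))
s=r.read_state();print(R.from_euler('xyz',s["orientation"],degrees=True).as_matrix().round(3))
```

```text
A [ 0.597  -0.2915  0.012 ]
B [ 0.5913 -0.1845  0.012 ]
C [ 0.6907 -0.178   0.012 ]
D [ 0.698  -0.2844  0.012 ]
bl [ 0.4467 -0.3722  0.    ]
br [ 0.4648 -0.3229  0.    ]
tl [ 0.4559 -0.3696  0.084 ]
tr [ 0.4681 -0.322   0.084 ]
posttl [ 0.6163 -0.2546  0.121 ]
posttr [ 0.6209 -0.2166  0.121 ]
bob [ 0.5326 -0.1518  0.005 ]
thim [ 0.5363 -0.4458  0.    ]
wax [ 0.5414 -0.2876  0.01  ]
[[-0.     0.359 -0.934]
 [ 0.002 -0.934 -0.359]
 [-1.    -0.002 -0.   ]]
```

Stand: yaw about +3.5°, origin about (0.612, -0.237). Bin: yaw about -17°, origin about (0.426, -0.337); the post's width and the plate's 50 mm check out. Moving above it.

Request:
{"api": "send_rows", "payload": {"rows": "2.5 2 0 0 0 -0.08 100; 5.5 4.2 0 0 0 -0.17 100; 9 6.8 0 0 0 -0.28 100; 12.5 9.5 0 0 0 -0.39 100; 15.5 11.7 0 0 0 -0.49 100; 18 13.6 0 0 0 -0.57 100; 20 15 0 0 0 -0.63 100; 21 15.7 0 0 0 -0.66 100"}}

```text
clock: 0.95
ee_pos: [0.3997, -0.3313, 0.2308]
orientation: [-67.7, 89.9, 95.5]
wrist_force: [1.4, -0.2, -0.1]
grip_width: 1.0
```

Run:
```python
from h import *
snap("wrist","w1");c=cal("wrist");print(c["fx"],np.array(c["extrinsics"]).round(3).tolist());s=r.read_state();print(s["ee_pos"],s["clock"],s["wrist_force"])
P=np.array([.4255,-.337,0])
print(proj(c,P+[0,0,.04]),proj(c,[.459,-.347,.084]),proj(c,[.6,-.237,.1]))
```

```text
309.3256635147613 [[-0.289, -0.905, -0.311, 0.482], [-0.957, 0.272, 0.096, -0.354], [-0.002, 0.326, -0.945, 0.373], [0.0, 0.0, 0.0, 1.0]]
[ 0.40049857 -0.33078641  0.23075881] 1.0 [1.53197758 0.22854285 0.18562851]
(np.float64(320.32358857787136), np.float64(146.35153195263618)) (np.float64(320.24620092554414), np.float64(116.68096637205684)) (np.float64(134.41716780392605), np.float64(-13.498026630362205))
```

View pics/w1.png

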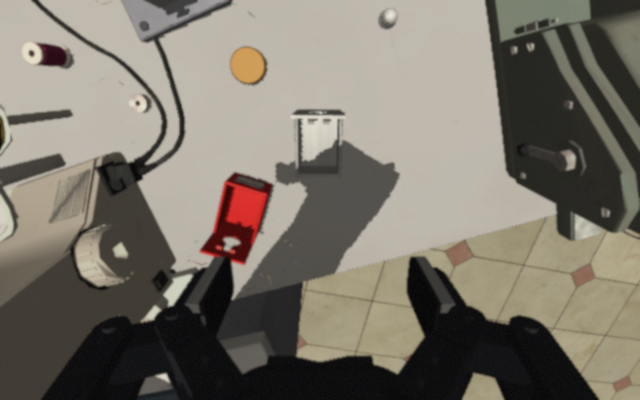

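Wrist view: the bin is at (320,140), upright and roughly square to the hand, wax (248,65), thimble (388,17), bobbin (138,103), and the red decoy at (240,215). Enlarging for edges.

Run:
```python
import cv2
b=cv2.imread("pics/w1.png");cv2.imwrite("pics/c1.png",cv2.resize(b[95:185,270:370],None,fx=6,fy=6,interpolation=cv2.INTER_CUBIC))
```

```text
(no output)
```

View pics/c1.png

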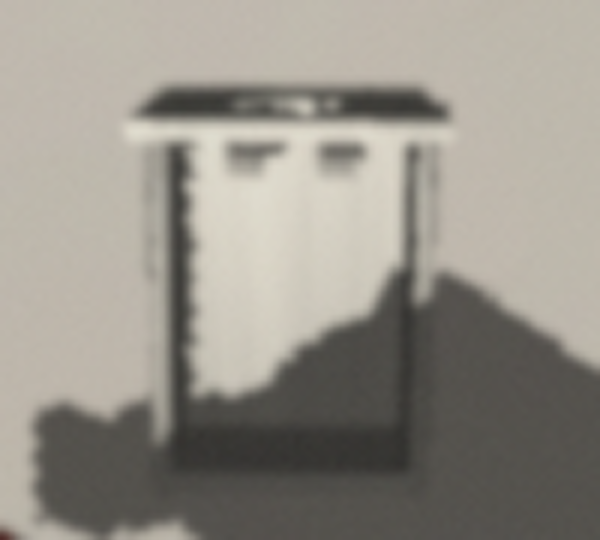

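Run:
```python
from h import *
c=cal("wrist");f=lambda p:(270+p[0]/6,95+p[1]/6)
for n,p,z in[("tl",(127,122),.084),("tr",(453,118),.084),("wl0",(148,145),.04),("wr0",(440,145),.04),("wl1",(155,470),.04),("wr1",(425,470),.04)]:
    q=onz(c,*f(p),z);print(n,q.round(4))
# wax etc
for n,p,z in[("wax",(248,65),.013),("thim",(388,17),.022),("bob",(138,103),.011),("standcorner",(156,40),.012)]: print(n,onz(c,*p,z).round(4))
s=r.read_state();print(s["ee_pos"])
```

```text
tl [ 0.4678 -0.322   0.084 ]
tr [ 0.4541 -0.3695  0.084 ]
wl0 [ 0.4609 -0.3195  0.04  ]
wr0 [ 0.4461 -0.3685  0.04  ]
wl1 [ 0.4045 -0.3023  0.04  ]
wr1 [ 0.3901 -0.3501  0.04  ]
wax [ 0.529  -0.2861  0.013 ]
thim [ 0.5298 -0.4403  0.022 ]
bob [ 0.5298 -0.1501  0.011 ]
standcorner [ 0.5834 -0.1995  0.012 ]
[ 0.40049857 -0.33078641  0.23075881]
```

Measurements agree: plate back mid (0.460, -0.346), yaw -16.3°, width 49.4 mm (50 true). The grip point is (0.415, -0.333). Descending partway.

Request:
{"api": "send_rows", "payload": {"rows": "0.5 -0.1 -2 0 0 0.005 100; 1 -0.2 -5 0 0 0.01 100; 1.4 -0.2 -8 0 0 0.01 100; 1.4 -0.2 -11 0 0 0.01 100; 1.4 -0.2 -12.5 0 0 0.01 100; 1.4 -0.2 -13 0 0 0.01 100; 1.4 -0.2 -13 0 0 0.01 100; 1.4 -0.2 -13 0 0 0.01 100"}}

```text
clock: 1.8
ee_pos: [0.4129, -0.3361, 0.103]
orientation: [148.9, 89.8, -47.3]
wrist_force: [0.1, -0.6, -0.5]
grip_width: 0.998
```

Run:
```python
from h import *
snap("wrist","w2");c=cal("wrist");s=r.read_state();print(s["ee_pos"],s["orientation"],s["wrist_force"])
E=np.array(c["extrinsics"]);print(np.degrees(np.arctan2(E[0,0],-E[1,0])))
u=np.array([.960,-.281,0]);v=np.array([.281,.960,0]);p=np.array([.460,-.346,0])
for a,b,z in[(0,.025,.084),(0,-.025,.084),(-.07,.025,.04),(-.07,-.025,.04)]: print(np.round(proj(c,p+a*u+b*v+[0,0,z])))
```

```text
[ 0.41312947 -0.33619674  0.10337884] [149.24363816  89.79649883 -46.98758878] [0.44035202 0.07712136 0.39027545]
-16.29936006702644
[269. 162.]
[363. 162.]
[283. 242.]
[350. 241.]
```

View pics/w2.png

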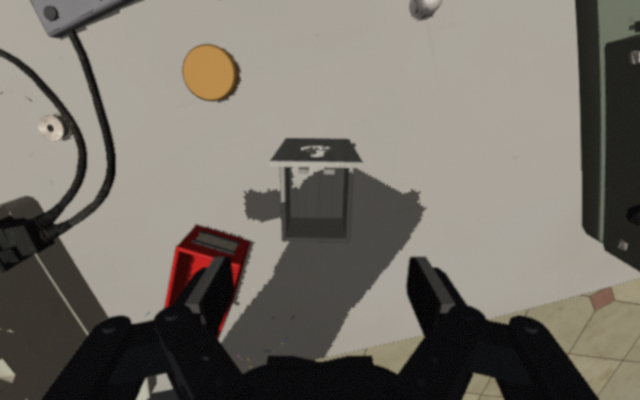

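The predicted corners match the image within 2 px. The red decoy (252,240) is just left of the bin, so I narrow the fingers to 75% before the final descent.

Request:
{"api": "send_rows", "payload": {"rows": "0.1 0.2 -0.5 0 0 0 75; 0.2 0.33 -1.5 0 0 0 75; 0.2 0.33 -3.5 0 0 0 75; 0.2 0.33 -5.5 0 0 0 75; 0.2 0.33 -7.5 0 0 0 75; 0.2 0.33 -8.8 0 0 0 75; 0.2 0.33 -9.2 0 0 0 75; 0.2 0.33 -9.2 0 0 0 75"}}

```text
clock: 2.65
ee_pos: [0.4139, -0.3313, 0.0086]
orientation: [-29.7, 89.9, 134.0]
wrist_force: [-0.0, 0.1, 0.4]
grip_width: 0.751
```

Request:
{"api": "send_rows", "payload": {"rows": "0 0 0 0 0 0 65; 0 0 0 0 0 0 50; 0 0 0 0 0 0 40; 0 0 0 0 0 0 30; 0 0 0 0 0 0 30; 0 0 0 0 0 0 30; 0 0 0 0 0 0 30; 0 0 0 0 0 0 30"}}

```text
clock: 3.45
ee_pos: [0.4153, -0.3329, 0.011]
orientation: [150.2, 89.8, -46.0]
wrist_force: [0.5, -0.4, 6.0]
grip_width: 0.578
```

Gripped at 49 mm, as expected. Lifting, squaring to the post, then tilting the hand so the wrist camera looks at the post's front.

Request:
{"api": "send_rows", "payload": {"rows": "0 0 1 0 0 0 30; 0 0 3 0 0 0 30; 0 1 5.5 0 0 0.05 30; 0.5 3 8.5 0 0 0.12 30; 1.5 5 11 0 0 0.2 30; 2.5 7 13 0 0 0.28 30; 3.3 8.7 14 0 0 0.33 30; 3.5 9.3 14 0 0 0.345 30"}}

```text
clock: 4.25
ee_pos: [0.4503, -0.2376, 0.1508]
orientation: [160.6, 89.9, -15.7]
wrist_force: [0.4, -1.0, -3.7]
grip_width: 0.579
```

Request:
{"api": "send_rows", "payload": {"rows": "0 0 0 0 -0.1 0 30; 0 0 0 0 -0.24 0 30; 0 0 0 0 -0.38 0 30; 0 0 0 0 -0.52 0 30; 0 0 0 0 -0.66 0 30; 0 0 0 0 -0.8 0 30; 0 0 0 0 -0.9 0 30; 0 0 0 0 -0.9 0 30"}}

```text
clock: 5.05
ee_pos: [0.445, -0.236, 0.1396]
orientation: [177.3, 38.9, 0.2]
wrist_force: [-0.1, -0.1, -4.4]
grip_width: 0.575
```

Run:
```python
from h import *
snap("scene","s3");snap("wrist","w3");c=cal("wrist");np.save("w3E.npy",np.array(c["extrinsics"]));s=r.read_state();print(s["ee_pos"],s["orientation"],s["wrist_force"],s["grip_width"],s["q"].round(1))
print(proj(c,[.605,-.237,.102]),proj(cal("scene"),[.605,-.237,.102]))
```

```text
[ 0.44811116 -0.23861941  0.14699302] [ 1.76654701e+02  3.86631013e+01 -1.47900214e-02] [ 0.60365775 -0.47548795 -2.79069501] 0.5794188391055378 [-62.1 -40.2 -51.7  48.1  43.6 126.9]
(np.float64(323.0543678151539), np.float64(113.66907063627893)) (np.float64(336.46180309612214), np.float64(170.79614361326244))
```

View pics/w3.png

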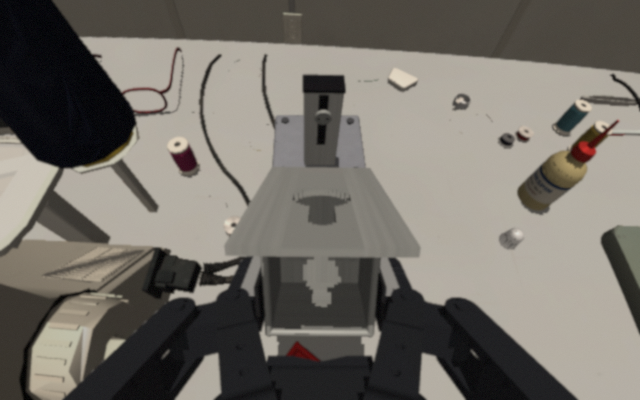

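The screw head is clearly at (323,116), with the post's front face u 304–343. Enlarging.

Run:
```python
import cv2,numpy as np
b=cv2.imread("pics/w3.png")[65:180,265:380];s=cv2.imread("pics/s3.png")[135:225,295:385]
k=lambda i,f:cv2.resize(i,None,fx=f,fy=f,interpolation=cv2.INTER_CUBIC)
a=k(b,5);d=k(s,2.5);o=np.zeros((575,800,3),np.uint8);o[:,:575]=a;o[:225,575:]=d;cv2.imwrite("pics/c3.png",o)
```

```text
(no output)
```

View pics/c3.png

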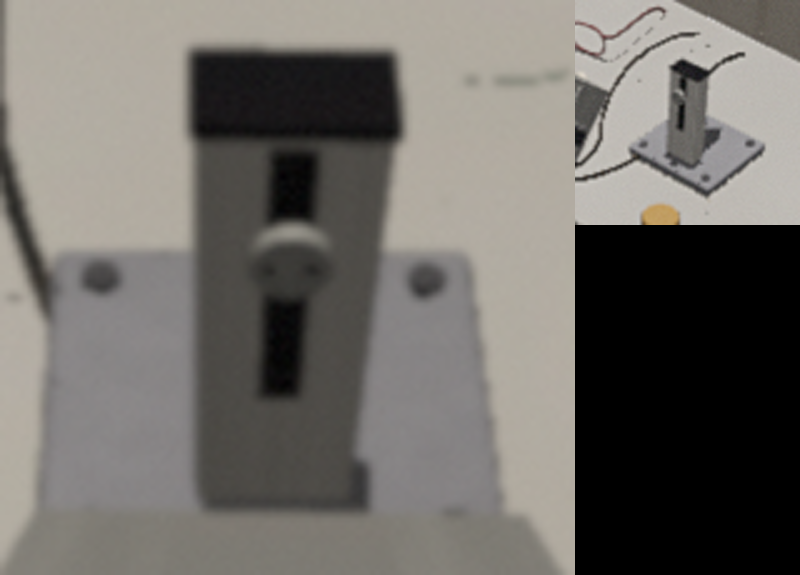

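Run:
```python
from h import *
c=cal("wrist");c["extrinsics"]=np.load("w3E.npy");f=lambda p:(265+p[0]/5,65+p[1]/5)
TL=onz(c,*f((193,138)),.121);TR=onz(c,*f((399,137)),.121);print("top",TL,TR,np.linalg.norm(TL-TR))
BL=onz(c,*f((202,506)),.012);BR=onz(c,*f((357,508)),.012);print("bot",BL,BR,np.linalg.norm(BL-BR))
for p in[(47,512),(500,512),(60,255),(470,255)]: print("base",onz(c,*f(p),.012).round(4))
y=(TL-TR);y[2]=0;y/=np.linalg.norm(y);x=np.array([y[1],-y[0],0]);print("yaw",np.degrees(np.arctan2(x[1],x[0])))
for fx in(.609,.612,.615):
  F=np.array([fx,-.237,0])-.0085*x
  for p in[(291,269)]:
    o,d=ray(c,*f(p));t=((F-o)@x)/(d@x);print(fx,"head",(o+t*d).round(4), "cam",o.round(3))
  for p in[(293,150),(280,396)]:
    F0=np.array([fx,-.237,0]);t=((F0-o)@x)/(ray(c,*f(p))[1]@x);print("  slot ends",(o+t*ray(c,*f(p))[1]).round(4))
s=cal("scene");g=lambda p:(295+(p[0]-575)/2.5,135+p[1]/2.5)
print("tri",tri(c,f((291,269)),s,g((678,99))))
```

```text
top [ 0.60948379 -0.21873951  0.121     ] [ 0.61310649 -0.25499636  0.121     ] 0.036437382593657044
bot [ 0.61233362 -0.2210109   0.012     ] [ 0.61432355 -0.2575147   0.012     ] 0.03655799836550836
base [ 0.6081 -0.1851  0.012 ]
base [ 0.6156 -0.2915  0.012 ]
base [ 0.6927 -0.1788  0.012 ]
base [ 0.7018 -0.2874  0.012 ]
yaw 5.705921029096013
0.609 head [ 0.6005 -0.2374  0.1   ] cam [ 0.39  -0.232  0.301]
  slot ends [ 0.6089 -0.2364  0.1201]
  slot ends [ 0.609  -0.2373  0.0556]
0.612 head [ 0.6035 -0.2375  0.0971] cam [ 0.39  -0.232  0.301]
  slot ends [ 0.6119 -0.2364  0.1177]
  slot ends [ 0.612  -0.2374  0.0522]
0.615 head [ 0.6065 -0.2375  0.0942] cam [ 0.39  -0.232  0.301]
  slot ends [ 0.6149 -0.2365  0.1152]
  slot ends [ 0.615  -0.2374  0.0489]
tri (array([ 0.60566426, -0.23748805,  0.09228517]), np.float64(0.0039346539549772915))
```

Head at about (0.603, -0.2375, 0.097); face at x≈0.612, yaw about 4.2°; measured post width 36.4 mm (36 true). The two-view triangulation gave z=0.092 with a coarse 4 mm gap, so ±3 mm. Untilting and moving to a standoff.

Request:
{"api": "send_rows", "payload": {"rows": "0 0 0 0 0.12 0 30; 0 0 0 0 0.26 0 30; 0 0 0 0 0.4 0 30; 0 0 0 0 0.54 0 30; 0 0 0 0 0.68 0 30; 0 0 0 0 0.82 0 30; 0 0 0 0 0.9 0 30; 0 0 0 0 0.9 0 30"}}

```text
clock: 5.95
ee_pos: [0.4542, -0.2392, 0.15]
orientation: [122.6, 89.9, -53.6]
wrist_force: [-0.6, 0.1, -3.2]
grip_width: 0.572
```

Request:
{"api": "send_rows", "payload": {"rows": "1 0 -1 0 0 0.012 30; 2.5 -0.1 -3 0 0 0.012 30; 4 -0.2 -5 0 0 0.012 30; 5.5 -0.3 -7 0 0 0.012 30; 7 -0.4 -8.5 0 0 0.012 30; 7.5 -0.4 -8.8 0 0 0.012 30; 7.5 -0.4 -8.8 0 0 0.012 30; 7.5 -0.4 -8.8 0 0 0.012 30"}}

```text
clock: 6.75
ee_pos: [0.5243, -0.2431, 0.0624]
orientation: [141.3, 89.9, -34.5]
wrist_force: [-0.1, 0.3, -2.3]
grip_width: 0.573
```

Run:
```python
from h import *
snap("wrist","w4");snap("scene","s4");snap("side","d4");c=cal("wrist");np.save("w4E.npy",np.array(c["extrinsics"]));s=r.read_state();print(s["ee_pos"],s["orientation"],s["wrist_force"],s["grip_width"])
E=np.array(c["extrinsics"]);print("yaw",np.degrees(np.arctan2(E[0,0],-E[1,0])))
w=cv2.imread("pics/w4.png")[0:320,120:520];sc=cv2.imread("pics/s4.png")[120:240,270:400];d=cv2.imread("pics/d4.png")[190:300,300:400]
k=lambda i,f:cv2.resize(i,None,fx=f,fy=f,interpolation=cv2.INTER_CUBIC)
o=np.zeros((600,800,3),np.uint8);o[:320,:400]=w;o[:360,410:800]=k(sc,3);o[325:545,:200]=k(d,2);cv2.imwrite("pics/c4.png",o)
```

```text
[ 0.52452062 -0.24330358  0.06279766] [143.86523295  89.86624249 -31.92919586] [-0.06077614  0.88895289 -2.44279366] 0.5735981805771582
yaw 4.139362745084988
```

View pics/c4.png

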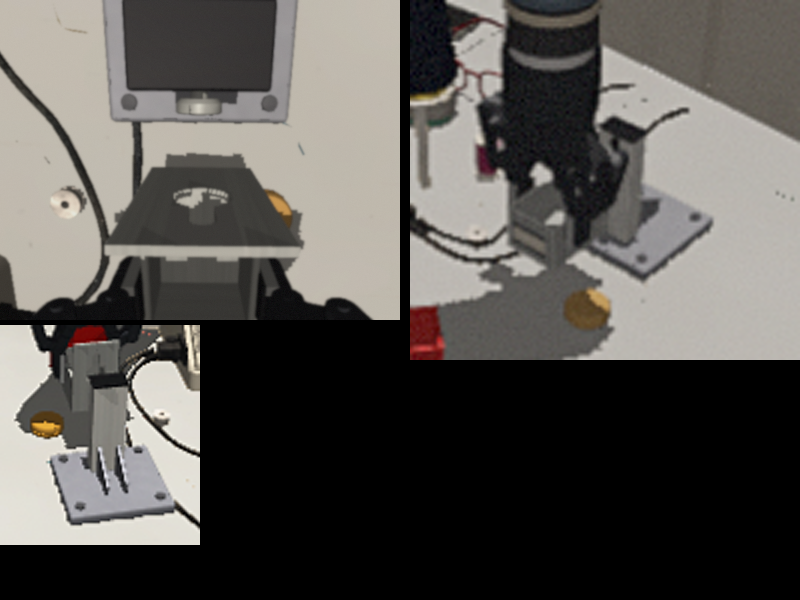

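The combined view shows, in the wrist crop, the plate's top edge at v≈246, the post cap's front edge at v≈90, and the screw head at (200,104), all well lined up. Checking numbers.

Run:
```python
from h import *
c=cal("wrist");T=r.read_state()["ee_pos"];a=np.radians(4.14);u=np.array([np.cos(a),np.sin(a),0]);v=np.array([-u[1],u[0],0])
zt=T[2]-.011+.084
for n,p,z in[("plateL",(106,245),zt),("plateR",(301,246),zt),("capL",(125,90),.121),("capR",(273,90),.121),("headL",(176,110),.1),("headR",(221,110),.1),("headfront",(198,115),.097),("baseL",(111,121),.012),("baseR",(288,121),.012)]:
    q=onz(c,p[0]+120,p[1],z);d=q-T;print(n,q.round(4),"fwd %.4f lat %.4f"%(d@u,d@v))
```

```text
plateL [ 0.5705 -0.2147  0.1358] fwd 0.0480 lat 0.0252
plateR [ 0.5737 -0.2637  0.1358] fwd 0.0476 lat -0.0239
capL [ 0.6077 -0.2163  0.121 ] fwd 0.0849 lat 0.0209
capR [ 0.6104 -0.2545  0.121 ] fwd 0.0849 lat -0.0174
headL [ 0.6022 -0.2283  0.1   ] fwd 0.0785 lat 0.0093
headR [ 0.6032 -0.2431  0.1   ] fwd 0.0785 lat -0.0055
headfront [ 0.6008 -0.2357  0.097 ] fwd 0.0767 lat 0.0021
baseL [ 0.5872 -0.1829  0.012 ] fwd 0.0668 lat 0.0557
baseR [ 0.595  -0.2912  0.012 ] fwd 0.0668 lat -0.0528
```

Aligned to 1–2 mm and the yaw matches. Shifting left 1.2 mm and advancing 25 mm, leaving about 12 mm to the face.

Request:
{"api": "send_rows", "payload": {"rows": "0.3 0.1 0 0 0 0 30; 0.7 0.15 0 0 0 0 30; 1.1 0.2 0 0 0 0 30; 1.5 0.23 0 0 0 0 30; 1.9 0.26 0 0 0 0 30; 2.3 0.29 0 0 0 0 30; 2.48 0.3 0 0 0 0 30; 2.48 0.3 0 0 0 0 30"}}

```text
clock: 7.7
ee_pos: [0.5493, -0.2397, 0.0612]
orientation: [-13.6, 90.0, 170.7]
wrist_force: [0.3, 0.5, -2.0]
grip_width: 0.575
```

Request:
{"api": "send_rows", "payload": {"rows": "0.1 0.01 0 0 0 0 30; 0.2 0.02 0 0 0 0 30; 0.3 0.02 0 0 0 0 30; 0.4 0.03 0 0 0 0 30; 0.5 0.04 0 0 0 0 30; 0.6 0.04 0 0 0 0 30; 0.6 0.04 0 0 0 0 30; 0.6 0.04 0 0 0 0 30"}}

```text
clock: 8.5
ee_pos: [0.5551, -0.2394, 0.0613]
orientation: [-40.4, 90.0, 143.9]
wrist_force: [-0.0, 0.1, -2.0]
grip_width: 0.574
```

Request:
{"api": "send_rows", "payload": {"rows": "0.05 0 0 0 0 0 30; 0.1 0.01 0 0 0 0 30; 0.15 0.01 0 0 0 0 30; 0.2 0.02 0 0 0 0 30; 0.25 0.02 0 0 0 0 30; 0.3 0.02 0 0 0 0 30; 0.3 0.02 0 0 0 0 30; 0.3 0.02 0 0 0 0 30"}}

```text
clock: 9.3
ee_pos: [0.5581, -0.2392, 0.0613]
orientation: [104.2, 90.0, -71.5]
wrist_force: [1.0, -0.3, -2.4]
grip_width: 0.574
```

Run:
```python
from h import *
snap("wrist","w5");snap("scene","s5");snap("side","d5");s=r.read_state();print(s["ee_pos"],s["wrist_force"],s["torque"])
w=cv2.imread("pics/w5.png")[60:320,170:470];sc=cv2.imread("pics/s5.png")[140:220,310:380]
k=lambda i,f:cv2.resize(i,None,fx=f,fy=f,interpolation=cv2.INTER_CUBIC)
o=np.zeros((520,800,3),np.uint8);o[:390,:450]=k(w,1.5);o[:400,450:800]=k(sc,5);cv2.imwrite("pics/c5.png",o)
```

```text
[ 0.55804464 -0.23916154  0.06130878] [-0.68089244  0.23341236 -2.78125898] [ 0.003352   -0.01170705 -0.01191387]
```

View pics/c5.png

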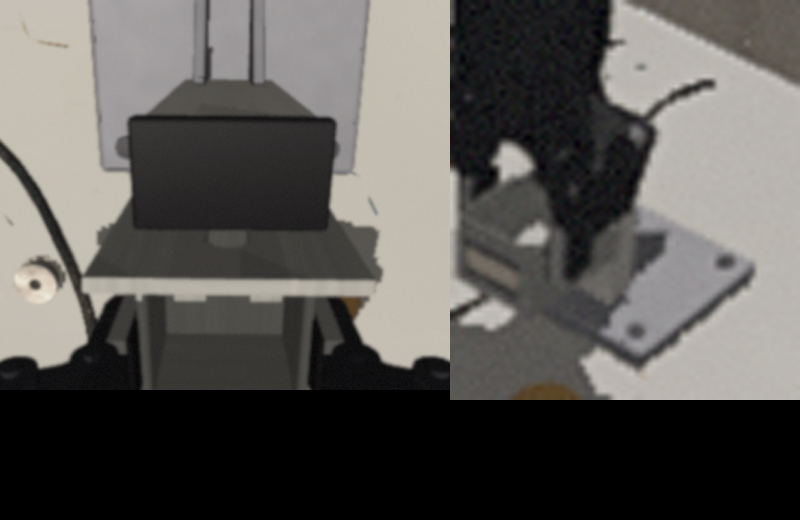

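Run:
```python
from h import *
c=cal("wrist");T=r.read_state()["ee_pos"];a=np.radians(4.14);u=np.array([np.cos(a),np.sin(a),0]);v=np.array([-u[1],u[0],0])
zt=T[2]+.073
for n,p,z in[("plateL",(85,278),zt),("plateR",(380,279),zt),("capL",(133,230),.121),("capR",(330,230),.121)]:
    q=onz(c,p[0]/1.5+170,p[1]/1.5+60,z);d=q-T;print(n,q.round(4),"fwd %.4f lat %.4f"%(d@u,d@v))
```

```text
plateL [ 0.6042 -0.2109  0.1343] fwd 0.0480 lat 0.0249
plateR [ 0.6075 -0.2602  0.1343] fwd 0.0478 lat -0.0246
capL [ 0.6078 -0.2165  0.121 ] fwd 0.0512 lat 0.0191
capR [ 0.6105 -0.2542  0.121 ] fwd 0.0512 lat -0.0187
```

Centred (±0.2 mm), about 3–4 mm gap, no force: the head is passing through the hole. Continuing gently.

Request:
{"api": "send_rows", "payload": {"rows": "0.05 0 0 0 0 0 30; 0.1 0.01 0 0 0 0 30; 0.15 0.01 0 0 0 0 30; 0.2 0.01 0 0 0 0 30; 0.25 0.02 0 0 0 0 30; 0.28 0.02 0 0 0 0 30; 0.28 0.02 0 0 0 0 30; 0.28 0.02 0 0 0 0 30"}}

```text
clock: 10.25
ee_pos: [0.5609, -0.2389, 0.0613]
orientation: [-15.2, 90.0, 169.1]
wrist_force: [0.2, 0.6, -2.0]
grip_width: 0.574
```

Request:
{"api": "send_rows", "payload": {"rows": "0.03 0 0 0 0 0 30; 0.05 0 0 0 0 0 30; 0.05 0 0 0 0 0 30; 0.07 0 0 0 0 0 30; 0.1 0.01 0 0 0 0 30; 0.1 0.01 0 0 0 0 30; 0.1 0.01 0 0 0 0 30; 0.1 0.01 0 0 0 0 30"}}

```text
clock: 11.05
ee_pos: [0.5619, -0.2389, 0.0613]
orientation: [-22.8, 90.0, 161.4]
wrist_force: [0.4, -0.7, -2.2]
grip_width: 0.572
```

Request:
{"api": "send_rows", "payload": {"rows": "0.03 0 0 0 0 0 30; 0.05 0 0 0 0 0 30; 0.07 0 0 0 0 0 30; 0.1 0.01 0 0 0 0 30; 0.1 0.01 0 0 0 0 30; 0.1 0.01 0 0 0 0 30; 0.1 0.01 0 0 0 0 30; 0.1 0.01 0 0 0 0 30"}}

```text
clock: 11.85
ee_pos: [0.5623, -0.2388, 0.0612]
orientation: [-1.2, 89.9, -177.0]
wrist_force: [-4.3, -0.7, 0.1]
grip_width: 0.574
```

Run:
```python
from h import *
s=r.read_state();print(s["ee_pos"],s["wrist_force"],s["torque"])
```

```text
[ 0.56225942 -0.23884703  0.06120416] [-4.25920395 -0.73213997  0.07014128] [-0.11236873  0.75128216  0.06444235]
```

Contact at 4.3 N, at the depth expected for the face. Relieving the push slightly and sliding down, watching the force.

Request:
{"api": "send_rows", "payload": {"rows": "-0.03 0 -0.1 0 0 0 30; -0.04 0 -0.2 0 0 0 30; -0.04 0 -0.3 0 0 0 30; -0.04 0 -0.4 0 0 0 30; -0.04 0 -0.5 0 0 0 30; -0.04 0 -0.6 0 0 0 30; -0.04 0 -0.6 0 0 0 30; -0.04 0 -0.6 0 0 0 30"}}

```text
clock: 12.65
ee_pos: [0.5623, -0.2387, 0.055]
orientation: [-27.3, 90.0, 156.9]
wrist_force: [-4.8, -1.4, -1.3]
grip_width: 0.574
```

Request:
{"api": "send_rows", "payload": {"rows": "0 0 -0.1 0 0 0 30; 0 0 -0.2 0 0 0 30; 0 0 -0.3 0 0 0 30; 0 0 -0.4 0 0 0 30; 0 0 -0.5 0 0 0 30; 0 0 -0.6 0 0 0 30; 0 0 -0.6 0 0 0 30; 0 0 -0.6 0 0 0 30"}}

```text
clock: 13.45
ee_pos: [0.5623, -0.2389, 0.0501]
orientation: [73.0, 90.0, -102.7]
wrist_force: [-6.6, 0.1, 2.7]
grip_width: 0.576
```

Wedging has begun (about 5 N up). Easing x and continuing.

Request:
{"api": "send_rows", "payload": {"rows": "-0.03 0 -0.05 0 0 0 30; -0.05 0 -0.1 0 0 0 30; -0.05 0 -0.15 0 0 0 30; -0.05 0 -0.2 0 0 0 30; -0.05 0 -0.25 0 0 0 30; -0.05 0 -0.3 0 0 0 30; -0.05 0 -0.3 0 0 0 30; -0.05 0 -0.3 0 0 0 30"}}

```text
clock: 14.25
ee_pos: [0.5623, -0.2392, 0.048]
orientation: [128.4, 89.9, -47.3]
wrist_force: [-6.5, -0.4, 4.4]
grip_width: 0.573
```

Request:
{"api": "send_rows", "payload": {"rows": "0 0 -0.05 0 0 0 30; 0 0 -0.1 0 0 0 30; 0 0 -0.15 0 0 0 30; 0 0 -0.2 0 0 0 30; 0 0 -0.25 0 0 0 30; 0 0 -0.3 0 0 0 30; 0 0 -0.3 0 0 0 30; 0 0 -0.3 0 0 0 30"}}

```text
clock: 15.05
ee_pos: [0.5624, -0.2395, 0.0454]
orientation: [120.4, 89.9, -55.4]
wrist_force: [-7.6, -1.1, 5.9]
grip_width: 0.576
```

Request:
{"api": "send_rows", "payload": {"rows": "-0.03 0 0 0 0 0 30; -0.07 0 -0.05 0 0 0 30; -0.1 0 -0.1 0 0 0 30; -0.1 0 -0.15 0 0 0 30; -0.1 0 -0.2 0 0 0 30; -0.1 0 -0.2 0 0 0 30; -0.1 0 -0.2 0 0 0 30; -0.1 0 -0.2 0 0 0 30"}}

```text
clock: 15.85
ee_pos: [0.5624, -0.2396, 0.0438]
orientation: [144.5, 89.8, -31.3]
wrist_force: [-5.5, 0.3, 5.5]
grip_width: 0.573
```

Request:
{"api": "send_rows", "payload": {"rows": "-0.05 0 -0.05 0 0 0 30; -0.05 0 -0.1 0 0 0 30; -0.05 0 -0.15 0 0 0 30; -0.05 0 -0.2 0 0 0 30; -0.05 0 -0.2 0 0 0 30; -0.05 0 -0.2 0 0 0 30; -0.05 0 -0.2 0 0 0 30; -0.05 0 -0.2 0 0 0 30"}}

```text
clock: 16.65
ee_pos: [0.5624, -0.2397, 0.0421]
orientation: [148.1, 89.7, -27.7]
wrist_force: [-4.6, 0.2, 5.5]
grip_width: 0.57
```

Request:
{"api": "send_rows", "payload": {"rows": "0 0 -0.05 0 0 0 30; 0 0 -0.1 0 0 0 30; 0 0 -0.15 0 0 0 30; 0 0 -0.15 0 0 0 30; 0 0 -0.15 0 0 0 30; 0 0 -0.15 0 0 0 30; 0 0 -0.15 0 0 0 30; 0 0 -0.15 0 0 0 30"}}

```text
clock: 17.45
ee_pos: [0.5624, -0.2398, 0.0408]
orientation: [146.3, 89.7, -29.4]
wrist_force: [-4.9, -0.6, 6.9]
grip_width: 0.572
```

Request:
{"api": "send_rows", "payload": {"rows": "0 0 -0.05 0 0 0 30; 0 0 -0.1 0 0 0 30; 0 0 -0.15 0 0 0 30; 0 0 -0.15 0 0 0 30; 0 0 -0.15 0 0 0 30; 0 0 -0.15 0 0 0 30; 0 0 -0.15 0 0 0 30; 0 0 -0.15 0 0 0 30"}}

```text
clock: 18.25
ee_pos: [0.5624, -0.2399, 0.0394]
orientation: [144.8, 89.7, -31.0]
wrist_force: [-4.9, -0.6, 8.6]
grip_width: 0.571
```

Run:
```python
from h import *
snap("wrist","w6");s=r.read_state();print(s["ee_pos"],s["wrist_force"],s["torque"])
w=cv2.imread("pics/w6.png")[100:330,170:470];d=snap("side","d6")[190:300,300:400,::-1]
k=lambda i,f:cv2.resize(i,None,fx=f,fy=f,interpolation=cv2.INTER_CUBIC)
o=np.zeros((460,800,3),np.uint8);o[:345,:450]=k(w,1.5);o[:330,460:760]=k(d,3);cv2.imwrite("pics/c6.png",o)
```

```text
[ 0.56244376 -0.23989271  0.03946401] [-4.99218705 -0.38624764  7.09210748] [0.04245192 1.01604846 0.12131655]
```

View pics/c6.png

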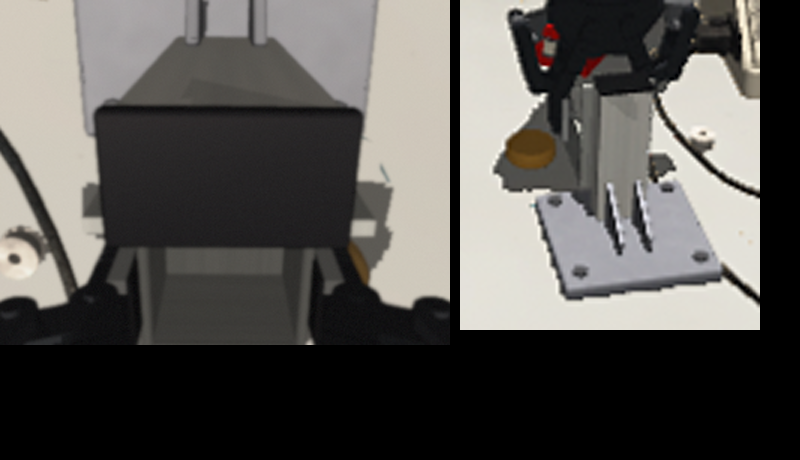

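The plate now sits below the cap, flat and centred. Still sliding; continuing to the hard stop.

Request:
{"api": "send_rows", "payload": {"rows": "0 0 -0.05 0 0 0 30; 0 0 -0.1 0 0 0 30; 0 0 -0.1 0 0 0 30; 0 0 -0.1 0 0 0 30; 0 0 -0.1 0 0 0 30; 0 0 -0.1 0 0 0 30; 0 0 -0.1 0 0 0 30; 0 0 -0.1 0 0 0 30"}}

```text
clock: 19.15
ee_pos: [0.5624, -0.2399, 0.0386]
orientation: [144.3, 89.7, -31.5]
wrist_force: [-5.2, -0.8, 7.0]
grip_width: 0.577
```

Request:
{"api": "send_rows", "payload": {"rows": "0 0 -0.05 0 0 0 30; 0 0 -0.1 0 0 0 30; 0 0 -0.1 0 0 0 30; 0 0 -0.1 0 0 0 30; 0 0 -0.1 0 0 0 30; 0 0 -0.1 0 0 0 30; 0 0 -0.1 0 0 0 30; 0 0 -0.1 0 0 0 30"}}

```text
clock: 19.95
ee_pos: [0.5624, -0.24, 0.0377]
orientation: [143.4, 89.7, -32.4]
wrist_force: [-6.1, -0.6, 8.4]
grip_width: 0.577
```

Request:
{"api": "send_rows", "payload": {"rows": "-0.03 0 -0.05 0 0 0 30; -0.03 0 -0.1 0 0 0 30; -0.03 0 -0.1 0 0 0 30; -0.03 0 -0.1 0 0 0 30; -0.03 0 -0.1 0 0 0 30; -0.03 0 -0.1 0 0 0 30; -0.03 0 -0.1 0 0 0 30; -0.03 0 -0.1 0 0 0 30"}}

```text
clock: 20.75
ee_pos: [0.5624, -0.24, 0.037]
orientation: [145.6, 89.6, -30.1]
wrist_force: [-5.0, 0.4, 8.8]
grip_width: 0.573
```

Request:
{"api": "send_rows", "payload": {"rows": "-0.03 0 -0.05 0 0 0 30; -0.03 0 -0.1 0 0 0 30; -0.03 0 -0.1 0 0 0 30; -0.03 0 -0.1 0 0 0 30; -0.03 0 -0.1 0 0 0 30; -0.03 0 -0.1 0 0 0 30; -0.03 0 -0.1 0 0 0 30; -0.03 0 -0.1 0 0 0 30"}}

```text
clock: 21.55
ee_pos: [0.5624, -0.24, 0.0367]
orientation: [147.6, 89.6, -28.1]
wrist_force: [-5.7, 1.1, 10.9]
grip_width: 0.576
```

Request:
{"api": "send_rows", "payload": {"rows": "-0.02 0 -0.05 0 0 0 30; -0.02 0 -0.08 0 0 0 30; -0.02 0 -0.08 0 0 0 30; -0.02 0 -0.08 0 0 0 30; -0.02 0 -0.08 0 0 0 30; -0.02 0 -0.08 0 0 0 30; -0.02 0 -0.08 0 0 0 30; -0.02 0 -0.08 0 0 0 30"}}

```text
clock: 22.35
ee_pos: [0.5624, -0.24, 0.0366]
orientation: [148.1, 89.6, -27.6]
wrist_force: [-5.4, 1.4, 13.0]
grip_width: 0.573
```

Hard stop: 0.1 mm of travel for +2 N, bin underside about 25 mm up. Unloading the push before opening.

Request:
{"api": "send_rows", "payload": {"rows": "0 0 0.05 0 0 0 30; 0 0 0.1 0 0 0 30; 0 0 0.15 0 0 0 30; 0 0 0.2 0 0 0 30; 0 0 0.25 0 0 0 30; 0 0 0.25 0 0 0 30; 0 0 0.25 0 0 0 30; 0 0 0.25 0 0 0 30"}}

```text
clock: 23.15
ee_pos: [0.5624, -0.24, 0.0367]
orientation: [150.9, 89.6, -24.9]
wrist_force: [-1.2, 0.2, 7.4]
grip_width: 0.576
```

Request:
{"api": "send_rows", "payload": {"rows": "-0.01 0 0.05 0 0 0 30; -0.02 0 0.1 0 0 0 30; -0.02 0 0.15 0 0 0 30; 0 0 0.2 0 0 0 30; 0 0 0.2 0 0 0 30; 0 0 0.2 0 0 0 30; 0 0 0.2 0 0 0 30; 0 0 0.2 0 0 0 30"}}

```text
clock: 23.95
ee_pos: [0.5624, -0.2397, 0.0369]
orientation: [160.6, 89.7, -15.2]
wrist_force: [5.2, -2.0, 1.8]
grip_width: 0.575
```

Request:
{"api": "send_rows", "payload": {"rows": "0.05 0 0 0 0 0 30; 0.1 0 0 0 0 0 30; 0.13 0 0 0 0 0 30; 0.13 0 0 0 0 0 30; 0.13 0 0 0 0 0 30; 0.13 0 0 0 0 0 30; 0.13 0 0 0 0 0 30; 0.13 0 0 0 0 0 30"}}

```text
clock: 24.75
ee_pos: [0.5623, -0.2396, 0.0369]
orientation: [148.7, 89.8, -27.1]
wrist_force: [4.2, -3.9, 2.9]
grip_width: 0.571
```

Request:
{"api": "send_rows", "payload": {"rows": "0 0 0 0 0 0 60; 0 0 0 0 0 0 65; 0 0 0 0 0 0 70; 0 0 0 0 0 0 76; 0 0 0 0 0 0 76; 0 0 0 0 0 0 76; 0 0 0 0 0 0 76; 0 0 0 0 0 0 76"}}

```text
clock: 25.55
ee_pos: [0.561, -0.2388, 0.0361]
orientation: [164.9, 90.0, -10.8]
wrist_force: [0.5, 0.7, -1.1]
grip_width: 0.764
```

Request:
{"api": "send_rows", "payload": {"rows": "0 0 0.5 0 0 0 76; 0 0 1.5 0 0 0 76; 0 0 3 0 0 0 76; 0 0 5 0 0 0 76; -1 0 8 0 0 0 76; -3 0 11 0 0 0 76; -6 0 13 0 0 0 76; -8 0 14 0 0 0 76"}}

```text
clock: 26.35
ee_pos: [0.4812, -0.2397, 0.181]
orientation: [139.5, 89.6, -36.2]
wrist_force: [-0.1, -1.4, -0.0]
grip_width: 0.761
```

Request:
{"api": "send_rows", "payload": {"rows": "-2 0 -0.5 0 -0.12 0 76; -3 0 -1 0 -0.26 0 76; -3 0 -1 0 -0.4 0 76; -3 0 -1 0 -0.54 0 76; -3 0 -1 0 -0.68 0 76; -3 0 -1 0 -0.82 0 76; -3 0 -1 0 -0.9 0 76; -3 0 -1 0 -0.9 0 76"}}

```text
clock: 27.15
ee_pos: [0.4488, -0.2379, 0.163]
orientation: [176.0, 38.6, -0.0]
wrist_force: [0.0, 0.1, -0.3]
grip_width: 0.761
```

Run:
```python
from h import *
snap("wrist","w7");snap("side","d7");c=cal("wrist");np.save("w7E.npy",np.array(c["extrinsics"]));s=r.read_state();print(s["clock"],s["ee_pos"],s["wrist_force"],s["grip_width"])
w=cv2.imread("pics/w7.png")[40:260,220:420];d=cv2.imread("pics/d7.png")[190:300,240:440]
k=lambda i,f:cv2.resize(i,None,fx=f,fy=f,interpolation=cv2.INTER_CUBIC)
o=np.zeros((550,800,3),np.uint8);o[:550,:500]=k(w,2.5);o[:165,500:800]=k(d,1.5);cv2.imwrite("pics/c7.png",o)
```

```text
27.25 [ 0.45091426 -0.23943684  0.16745723] [-0.07271581 -0.10741806  0.39804475] 0.7582372651331978
```

Picture limit reached; checking numerically with edge profiles in the saved picture.

Run:
```python
from h import *
c=cal("wrist");c["extrinsics"]=np.load("w7E.npy")
g=cv2.cvtColor(cv2.imread("pics/w7.png"),cv2.COLOR_BGR2GRAY).astype(int)
a=np.radians(4.14);u=np.array([np.cos(a),np.sin(a),0]);v=np.array([-u[1],u[0],0])
F=np.array([.5624,-.2398,0])+.0478*u   # plate back mid
zb=.0257
for lat in(.022,-.022):
    pu,pv=proj(c,F+lat*v-.0015*u+[0,0,zb+.084]);col=int(round(pu));print("plate top lat",lat,"pred",round(pu,1),round(pv,1),"profile",int(pv)-10,g[int(pv)-10:int(pv)+14,col].tolist())
for z in(.02,.06):
    P=[proj(c,F+s*.025*v-.003*u+[0,0,zb+z]) for s in(1,-1)];print("plate sides z",z,np.round(P,1).tolist())
P=[proj(c,F+s*.025*v-.003*u+[0,0,zb+.07]) for s in(1,-1)];row=int(P[0][1]);L,R=int(P[0][0]),int(P[1][0]);print("row",row,"L",L-6,g[row,L-6:L+7].tolist(),"R",R-6,g[row,R-6:R+7].tolist())
for z in(.04,):
  for s in(1,-1): print("front corner pred",np.round(proj(c,F+s*.025*v-.07*u+[0,0,zb+z]),1))
p=proj(c,F-.012*u+[0,0,.0936]);print("head pred",np.round(p,1));x,y=map(int,p)
for rr in range(y-14,y+15,2): print(rr,g[rr,x-16:x+17:2].tolist())
```

```text
plate top lat 0.022 pred 298.4 123.1 profile 113 [160, 160, 159, 158, 153, 138, 107, 75, 65, 64, 64, 62, 61, 63, 62, 60, 59, 59, 59, 59, 58, 58, 58, 58]
plate top lat -0.022 pred 344.3 124.2 profile 114 [161, 161, 161, 159, 156, 148, 130, 96, 65, 53, 52, 53, 53, 55, 54, 52, 53, 52, 55, 53, 55, 55, 52, 57]
plate sides z 0.02 [[295.5, 165.7], [339.8, 166.3]]
plate sides z 0.06 [[295.4, 141.4], [344.3, 142.4]]
row 134 L 289 [107, 118, 121, 123, 124, 122, 113, 95, 69, 58, 56, 56, 54] R 339 [54, 54, 54, 54, 54, 55, 54, 59, 63, 66, 66, 70, 88]
front corner pred [294.5 208.7]
front corner pred [346.7 208.9]
head pred [320.7 143.3]
129 [53, 52, 54, 62, 138, 169, 166, 118, 71, 70, 69, 86, 150, 159, 142, 76, 55]
131 [54, 55, 53, 56, 73, 91, 104, 108, 126, 128, 123, 101, 107, 110, 102, 68, 53]
133 [56, 54, 53, 53, 47, 66, 105, 113, 109, 107, 111, 109, 80, 50, 51, 54, 53]
135 [52, 53, 55, 53, 50, 71, 79, 65, 56, 56, 58, 68, 76, 56, 52, 56, 55]
137 [52, 54, 53, 52, 48, 59, 54, 47, 48, 47, 48, 49, 56, 50, 52, 53, 54]
139 [52, 53, 54, 53, 49, 51, 47, 38, 35, 35, 37, 41, 51, 49, 53, 53, 55]
141 [54, 54, 53, 52, 56, 56, 52, 50, 51, 52, 52, 52, 52, 53, 54, 55, 53]
143 [52, 52, 54, 56, 63, 68, 48, 37, 42, 45, 50, 63, 62, 56, 55, 54, 55]
145 [52, 53, 54, 61, 67, 69, 42, 8, 10, 13, 40, 68, 68, 58, 55, 55, 54]
147 [53, 54, 53, 61, 68, 69, 39, 10, 9, 6, 45, 69, 68, 59, 55, 55, 54]
149 [52, 53, 54, 57, 66, 64, 37, 14, 12, 17, 46, 64, 61, 55, 55, 55, 52]
151 [53, 53, 54, 54, 57, 60, 52, 43, 43, 43, 56, 58, 54, 56, 56, 55, 53]
153 [53, 52, 53, 54, 53, 53, 57, 59, 57, 56, 55, 55, 54, 54, 55, 54, 52]
155 [53, 54, 54, 53, 53, 55, 54, 55, 54, 54, 54, 55, 54, 56, 53, 55, 53]
157 [53, 53, 54, 54, 54, 53, 55, 54, 53, 54, 53, 55, 55, 55, 54, 54, 53]
```

Run:
```python
from h import *
snap("wrist","w8");c=cal("wrist")
g=cv2.cvtColor(cv2.imread("pics/w8.png"),cv2.COLOR_BGR2GRAY).astype(int)
a=np.radians(4.14);u=np.array([np.cos(a),np.sin(a),0]);v=np.array([-u[1],u[0],0])
F=np.array([.5624,-.2398,0])+.0478*u
q=lambda d,lat,z:proj(c,F+d*u+lat*v+[0,0,z])
for n,d,lat,z in[("plate top front edge",-.003,.0215,.1097),("plate top",-.003,-.0215,.1097),("cap front",0,0.012,.121),("cap front",0,-.012,.121),("hole c",-.003,0,.0717),("head c",-.012,0,.0936)]:
    pu,pv=q(d,lat,z);i,j=int(round(pu)),int(round(pv));print(n,round(pu,1),round(pv,1),"from",j-12,g[j-12:j+12,i].tolist())
for z in(.1,.08,.06): 
    print("row z",z,[np.round(q(-.003,s*.025,z),1).tolist() for s in(1,-1)])
    j=int(round(q(-.003,0,z)[1]));print(j,"280..",g[j,280:310].tolist(),"335..",g[j,335:365].tolist())
for f in("d6","d7"):
    d=cv2.cvtColor(cv2.imread("pics/%s.png"%f),cv2.COLOR_BGR2GRAY);print(f,[d[r,325:350].tolist() for r in(225,240)])
s=r.read_state();print(s["clock"],s["wrist_force"])
```

```text
plate top front edge 298.7 125.7 from 114 [158, 157, 159, 158, 159, 160, 159, 157, 150, 136, 110, 76, 58, 54, 55, 53, 55, 55, 55, 54, 54, 55, 53, 53]
plate top 343.6 126.9 from 115 [160, 159, 160, 162, 161, 160, 160, 161, 158, 152, 142, 115, 80, 58, 55, 56, 60, 59, 60, 59, 58, 57, 58, 59]
cap front 309.1 114.9 from 103 [23, 23, 19, 21, 21, 17, 20, 19, 22, 24, 23, 19, 17, 20, 38, 61, 68, 71, 69, 75, 94, 108, 87, 62]
cap front 334.8 115.6 from 104 [19, 21, 18, 22, 22, 24, 24, 23, 25, 21, 20, 18, 16, 24, 46, 61, 68, 70, 71, 75, 96, 112, 96, 66]
hole c 318.9 152.2 from 140 [57, 53, 48, 35, 36, 47, 51, 50, 41, 26, 11, 2, 9, 9, 21, 36, 53, 58, 56, 54, 54, 54, 54, 55]
head c 320.4 144.7 from 133 [57, 71, 101, 128, 132, 110, 78, 58, 55, 46, 36, 35, 45, 49, 51, 42, 26, 13, 7, 9, 10, 21, 39, 53]
row z 0.1 [[295.1, 132.8], [345.8, 134.0]]
133 280.. [115, 107, 100, 95, 96, 102, 110, 117, 122, 122, 122, 121, 120, 117, 104, 81, 63, 56, 54, 54, 56, 54, 55, 55, 53, 52, 56, 54, 59, 85] 335.. [55, 55, 54, 54, 53, 52, 53, 53, 54, 60, 80, 106, 122, 128, 131, 133, 132, 132, 134, 145, 156, 160, 159, 160, 
[... 513 characters left out ...]
63, 56, 54, 53, 52, 53, 53, 54, 54, 53, 53, 54] 335.. [52, 54, 72, 106, 132, 134, 123, 120, 121, 122, 124, 124, 122, 122, 124, 124, 125, 123, 124, 125, 120, 117, 128, 147, 157, 159, 160, 160, 159, 160]
d6 [[237, 116, 71, 78, 39, 16, 19, 21, 26, 85, 102, 60, 61, 88, 92, 74, 96, 100, 99, 85, 77, 69, 132, 137, 136], [60, 59, 60, 66, 69, 67, 60, 76, 80, 81, 69, 57, 56, 57, 55, 73, 97, 98, 90, 77, 74, 115, 134, 133, 135]]
d7 [[216, 216, 215, 216, 216, 216, 216, 218, 225, 95, 42, 202, 130, 91, 93, 85, 95, 96, 95, 82, 74, 66, 127, 132, 131], [172, 172, 175, 169, 147, 118, 100, 209, 218, 220, 217, 94, 47, 53, 54, 51, 92, 96, 86, 73, 71, 111, 130, 128, 130]]
27.3 [ 0.3790364  -0.47392935  1.02476029]
```

```bash
python3 -c "
from bench import r
print(r.finish_job())"
```

```text
the job is handed in; nothing more can be done
None
```

I hung the steel bin on the post's screw, let go, backed the hand clear and handed the job in at about 27 s of the 72 s. The hand-in reports no verdict.

**How it went**
- **Fitting:** I gripped the grey bin (not the red look-alike) across its side walls. I found the screw head with the wrist camera and fed the wide hole over it; the plate met the post at about 4 N.
- **Pushing home:** I slid the bin down about 25 mm to a hard stop: the last step moved 0.1 mm for 2 N more. The most vertical force I read was 13 N, about 15 N of push counting the bin's weight.
- **Release:** I eased the load off before opening the fingers.

**Last checks**
- **Bin position:** in the final wrist picture, the plate's sides and top edge lie within about 1 px (1.5 mm) of where the pressed-home position puts them. The underside is about 25 mm up.
- **Wrist force:** it read near zero, so the hand is touching nothing.

**What disagreed or went unchecked**
- **Screw height:** my single-view estimate was about 97 mm and the two-view estimate about 92 mm. The hard stop implies about 93.6 mm.
- **Post cap:** its front edge appeared about 2 px off the prediction. I put that down to the cap overhanging the face.
- **Spring head lift:** I could not measure this directly; I infer it from the hard stop and the unchanged plate position.
- **Final pictures:** I had used all 12 views, so I checked the last pictures only by edge profiles.
- **Bystanders:** I made no final measurement of the wax, spool, oil bottle, bobbin and thimble. The wrist and table cameras showed no contact with them earlier.

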